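Hold the sprung plate clamp open at its mark

TASK

First swing the bench lamp's arm out from over the plate clamp, all the way round to its stop. Then take the clamp's sprung draw rod by its upright handle and pull it out until its pointer is in line with the index blade beside it, and finish while still holding it there, steady, so that a plate could be laid in. Leave the index blade, the well plate, the mouse and the small bottle where they are.

Things in the scene. Friction and masses are not known exactly. Their poses are not given: they have to be found in the camera images.
- clamp: Fixed plate clamp: aluminium bed 360 x 200 x 12 mm. Origin on the bench, 20 mm to -x of the bed's middle; z up. White guide block (40 x 36 mm, top 42 mm up) with a dark tube (22 mm diameter, x -47 to -3 mm) holds the draw rod at y = 0, 45 mm up; steel fence at x = 192 mm. The rod pulls out to the clamp's -x, roughly towards the robot. The index blade's rail runs along x at y = -85 mm.
- draw_rod (a joint): How far the draw rod is pulled out of its tube, in m: 0 = home, 0.085 = end stop. Its inner spring pulls it home with about 4 N at 0 and 13 N at 0.085; let go, it springs back. It moves along the clamp's -x.
- pull_handle (a point): Grip point of the draw rod: upright grey round handle, 20 mm diameter, on a 24 x 26 mm collar at the rod's free end. Handle free from 56 to 122 mm above the bench; this point is on its axis, 95 mm up. At home it is at clamp x = -90 mm, y = 0, 43 mm beyond the tube's mouth; it moves with the rod.
- pointer_tip (a point): Tip of the pointer, a thin steel blade (3 mm thick along the rod, 8 mm high) sticking out from the handle's collar to the clamp's -y; in line with the handle's axis, 71 mm to its side, 45 mm above the bench. Moves with the rod. Axes parallel to the clamp's.
- index_blade (a point): Length mark: upright steel blade (3 mm thick along the rod, 18 mm wide, top 62 mm up) on a small black carriage at clamp y = -85 mm; point mid-blade, 45 mm up. Axes parallel to the clamp's. It stands 38 to 65 mm to -x of the pointer's home; the rod is at its mark when pointer tip and blade have the same x in the clamp's frame. Carriage stiff (10 N to shift): do not shift it.
- lamp_arm (a joint): Angle of the lamp arm about its upright column, in rad: it grows as the arm swings clockwise seen from above, away from over the draw rod's handle; 1.3 = stop (fully clear). Starts 0.02 to 0.42. Light friction (about 0.5 N at the knob); it stays where it is left.
- lamp_knob (a point): Upright grey round knob on the lamp's head, to push or pinch: 18 mm diameter, free from 192 to 247 mm above the bench; this point is on its axis, 227 mm up. The head is a white disc 80 mm in diameter, 166 to 192 mm up; the arm is a steel bar 14 mm thick, 182 mm up, 250 mm from the column's axis to the knob's.
- lamp_hinge (a point): On the lamp column's upright axis, 227 mm above the bench, the same height as the knob's point. The arm's hub here is 34 mm in diameter, top 198 mm above the bench; the column stands on a fixed grey foot 110 mm in diameter.
- well_plate: Bystander: white well plate, 85 x 127 x 14 mm, lying on the bench on the clamp's -y side. Origin under its middle.
- mouse: Bystander: black computer mouse, 105 x 58 x 32 mm. Origin under its middle.
- oil_bottle: Bystander: small bottle, 38 mm diameter, 75 mm tall, standing on the bench on the clamp's +y side. Origin under its middle.

How it is judged:
On the way, in this order (a step that is already met when the one before it is completed fails the run):
1. the lamp arm is swung round to its stop while the draw rod is still home (value of joint lamp_arm above 1.15 rad and value of joint draw_rod below 0.012 m), for 0.2 s.
2. the draw rod is pulled out to its mark by the fingers (x of pointer_tip in the frame of index_blade between -0.004 and 0.004 m and contact force between the fingers and draw_rod above 3 N), for 0.2 s.
At the end, for the whole second after the job is handed in: The fingers hold the draw rod (more than 3 N on it), at rest, with its pointer within 4 mm of the index blade along the rod, and the lamp arm is still within 0.15 rad of its stop, all through the last second (all of step 2 and velocity of joint draw_rod between -0.01 and 0.01 m/s and value of joint lamp_arm above 1.15 rad); the arm keeps its last pose, push and grip.
It fails at once if the index blade is shifted by more than 4 mm (distance of index_blade from where it was at the start of the episode above 0.004 m).
It fails at once if the well plate is moved by more than 20 mm (distance of well_plate from where it was at the start of the episode above 0.02 m).
It fails at once if the mouse is moved by more than 20 mm (distance of mouse from where it was at the start of the episode above 0.02 m).
It fails at once if the bottle is moved by more than 20 mm or tipped (distance of oil_bottle from where it was at the start of the episode above 0.02 m or angle between oil_bottle's own z axis and vertical above 0.4 rad).
It also fails if it takes over 51 s, if anything falls off the work surface, if the arm or the gripper's body presses on something with over 40 N, if the wrist force passes 120 N, or if a joint passes its speed limit or range.

ROBOT

A 7-joint arm with a two-finger parallel gripper is mounted at the origin on the work surface. World frame = base frame: x ahead of the robot, y to its left, z up, the work surface at z = 0. Lengths are in m, angles in rad, forces in N, time in s.
With the tool pointing down it reaches from about 0.4 to 0.875 m from the base axis. Payload 4.4 kg.
Tool frame: the origin (TCP) lies on the centre line of the jaws, within the pads' length; the fingertips stand 14 mm ahead of it and the grasp point (between the pads) lies 5 mm behind it; z points along the fingers, y is the line along which they close (so a half turn about z gives the same grasp; the last joint's range is limited). The gripper opens to 85 mm and grips with 20 to 120 N. Pads are 22 mm wide; open, the fingers measure 114 mm over their backs; the gripper's body (76 mm by 85 mm) begins 54 mm behind the grasp point. The pads swing forward as they close: fully open they stand 13 mm farther back than shut.
Start: joints at [1.165, 0.628, 0.038, 1.517, -0.027, 0.996, -0.02], TCP at [0.217, -0.613, 0.245] pointing down, gripper open.
Joint ranges: [-3.06, 3.06], [-0.37, 2.12], [-1.25, 1.32], [0.18, 2.47], [-1.1, 4.24], [0.23, 1.98], [-2.94, 2.94]. Speed limits (rad/s): [2.57, 2.57, 3.14, 3.14, 3.14, 3.14, 3.14].

INTERFACE

Orientations are given as a unit quaternion [x, y, z, w].
In Python, from cell import readout, cams, ticket gives the robot as it stands.
- The arm moves only by the tool step_arm, never from a script. Its argument "plan" is a list that holds one entry, the list of rows, each a list of 7 numbers: the opening, from -1 (shut) to 1 (fully open), then the shift along the world's x, y, z normalised to -1 to 1, where 1 is 250 mm, then the turn, a rotation vector about the world's x, y, z normalised to -1 to 1, where 1 is 60 degrees. In form: [[[grip, x, y, z, rx, ry, rz], ...]]. A call has 1 to 10 rows; each row shifts and turns the commanded pose from where the row before left it; what a row does not reach is not made up. A row lasts 1/8 s, in which the tool goes at most 62.5 mm and 10.7 degrees, less where a joint would pass 70% of its speed; a pose out of reach is approached as far as the arm can. A call with a number of a shift or a turn outside -1 to 1 is refused whole. A call with a gripper value outside its range is refused whole. The fingers move at their own pace and stop on an object; "squeeze" is the grip in N (left out, the last holds). Time passes only in rows, so rows that do not move let the fingers close. It gives the time, the measured TCP pose, the force, the opening and the grip force at its end, in the units of the state.
- readout.get_obs(): the state, without advancing time (a new reading comes with each control period).
- cams.snapshot(name): name is "scene" or "top"; returns the picture (384x512x3 uint8, red, green, blue); there is no depth.
- cams.camera_model(name): a dict with "vfov" (degrees; the focal length in pixels is half the picture's height over the tangent of half this angle, whatever the lens; pixels are square), "cx", "cy" (the principal point, pixels), "k1" (the pictures are not rectified: a ray, as slopes to the right and down, at radius r is drawn at 1 + k1 r^2 times it, then the intrinsics apply), "extrinsics" (4x4, takes a point from world to camera coordinates). Camera axes: x right, y down, z forward; pixel columns grow to the right and rows downward; lengths in m; the calibration is good to about 2 mm. A picture is of the moment at which its call begins. camera_model takes no time and is no camera call.
- ticket.job_done(): hands the job in; it is judged then, once.
The state is a dict: "t": time; "joint_pos": joint angles; "joint_vel": joint speeds; "effort": joint torques, N m; "position": TCP position; "tcp_rot": TCP orientation; "wrist_force": force on the tool from outside, world axes, zero at the start; "wrist_torque": the same for the moment, N m; "width": finger opening in m; "gripper_force": force on a finger pad.
Only numpy, scipy, OpenCV 4.12 (cv2) and the standard library are available. Lean on these libraries where they do the work, as an engineer would, in place of code of your own. Each camera call takes 0.05 s, during which the arm holds its last target. There are 200 camera calls.

## Working session

There is one attempt and no reset: what is moved stays moved. The work goes in short steps, Python scripts to look and compute and a tool call to move; the robot and the scene stay as the last step left them, time stands still between calls to the robot, and variables do not carry over. Pictures are saved under pics/ and viewed, at most 10 in all, crops included, and the job is handed in when it is done.

Besides the shell and the picture viewer there is one more tool, called after "Call:" by a JSON object that holds its "api" and its "payload". step_arm: Moves the arm, as the interface text tells. Scaled input: -1 to 1 covers 250 mm each way for a shift and 60 degrees each way for a turn. Its arguments: {"type":"object","properties":{"plan":{"type":"array"},"squeeze":{"type":"number"}},"required":["plan"]}

```bash
mkdir -p pics; cat > h.py <<'E'
import numpy as np,cv2
from cell import readout,cams
def model(n):
    m=cams.camera_model(n); E=np.array(m["extrinsics"]); f=192/np.tan(np.radians(m["vfov"])/2)
    return f,m["cx"],m["cy"],m["k1"],E
def ray(n,u,v):
    f,cx,cy,k,E=model(n); d=np.array([(u-cx)/f,(v-cy)/f]); s=d.copy()
    for _ in range(30): s=d/(1+k*(s@s))
    R=E[:3,:3]; return -R.T@E[:3,3], R.T@np.array([*s,1])
def proj(n,P):
    f,cx,cy,k,E=model(n); p=E[:3,:3]@np.array(P)+E[:3,3]; s=p[:2]/p[2]; s=s*(1+k*(s@s)); return s*f+[cx,cy]
def tri(obs):
    A=np.zeros((3,3));b=np.zeros(3)
    for n,u,v in obs:
        o,d=ray(n,u,v);d/=np.linalg.norm(d);M=np.eye(3)-np.outer(d,d);A+=M;b+=M@o
    P=np.linalg.solve(A,b); return P,[np.round(proj(n,P)-[u,v],1) for n,u,v in obs]
def atz(n,u,v,z):
    o,d=ray(n,u,v); return o+d*(z-o[2])/d[2]
E
python3 - <<'E'
from h import *
for n in("scene","top"):
    im=cams.snapshot(n)[:,:,::-1]; cv2.imwrite(f"pics/{n}0.png",im)
    cv2.imwrite(f"pics/{n}0v.png",cv2.resize(im,(800,600),interpolation=cv2.INTER_CUBIC))
    f,cx,cy,k,E=model(n); print(n,f,cx,cy,k,-E[:3,:3].T@E[:3,3])
print(readout.get_obs())
E
```

```text
scene 464.378645829231 257.25032475695446 192.71956631817983 -0.18341704063510667 [1.44720738 0.11439447 0.74414248]
top 387.67257881318636 250.67309990568754 177.80898199395037 0.018244515699404783 [ 0.43971143 -0.00220116  1.09643913]
{'t': 0.1, 'joint_pos': array([ 1.16521624,  0.62924437,  0.03844141,  1.51828515, -0.02699157,
        0.99629314, -0.0200294 ]), 'joint_vel': array([ 0.00061649, -0.00207095,  0.00023516, -0.0026017 ,  0.00041429,
        0.00027157, -0.00115089]), 'effort': array([ 3.02230801e-03, -5.64531362e+01,  1.23025585e+00, -1.93970954e+01,
        1.12095513e-02,  5.52463287e-03,  3.93177356e-05]), 'position': array([ 0.2164793 , -0.61231658,  0.24448148]), 'tcp_rot': array([ 9.85604904e-01,  1.69062832e-01, -1.55697345e-04, -8.41801508e-04]), 'wrist_force': array([-0.65380062,  0.20551891, -1.15999388]), 'wrist_torque': array([-0.01161867, -0.0316319 ,  0.00864641]), 'gripper_force': 0.0, 'width': 0.08549471793582698}
```

View pics/scene0v.png

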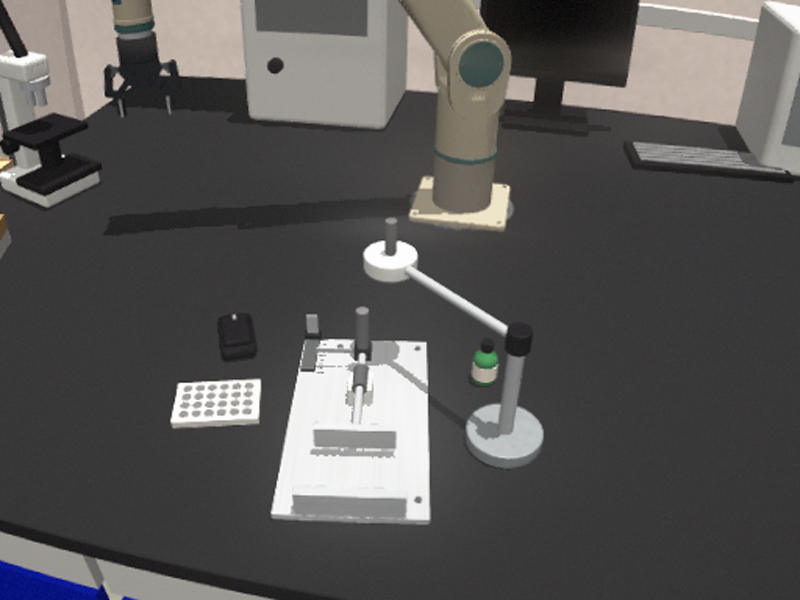

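View pics/top0v.png

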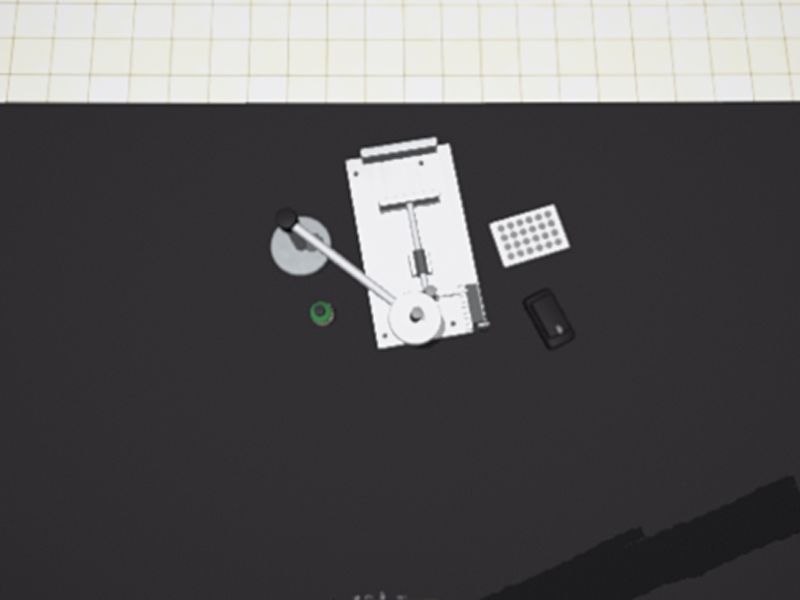

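The scene view shows the lamp knob at about (391,222 top), the hub at (519,338) and the handle at (362,312 top). The top view shows the knob at (417,313), the hub at (287,218) and the index blade at about (483,324), all in 800x600 pixels. Next I'll enlarge crops.

```bash
python3 - <<'E'
import cv2
a=cv2.imread("pics/scene0.png")[132:252,180:340]; cv2.imwrite("pics/sc.png",cv2.resize(a,(800,600),interpolation=cv2.INTER_CUBIC))
a=cv2.imread("pics/top0.png")[120:240,170:330]; cv2.imwrite("pics/tc.png",cv2.resize(a,(800,600),interpolation=cv2.INTER_CUBIC))
E
```

```text
(no output)
```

View pics/sc.png

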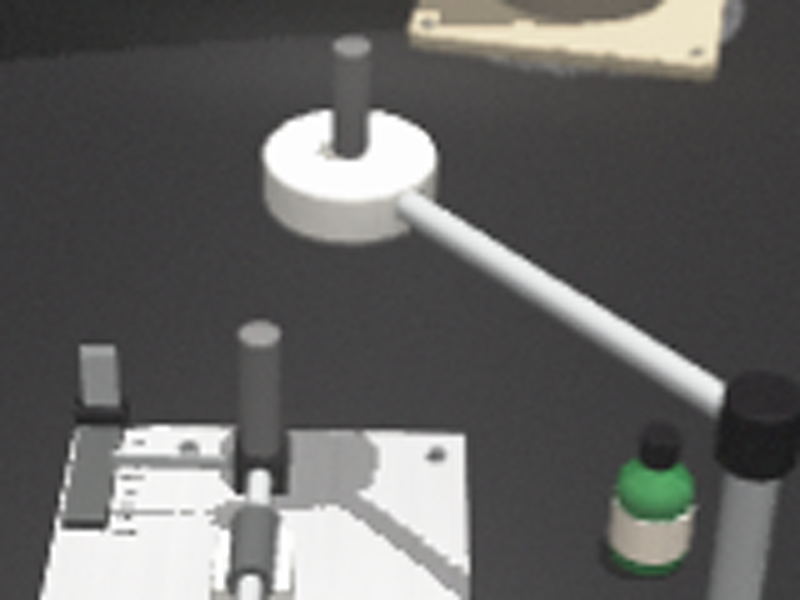

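View pics/tc.png

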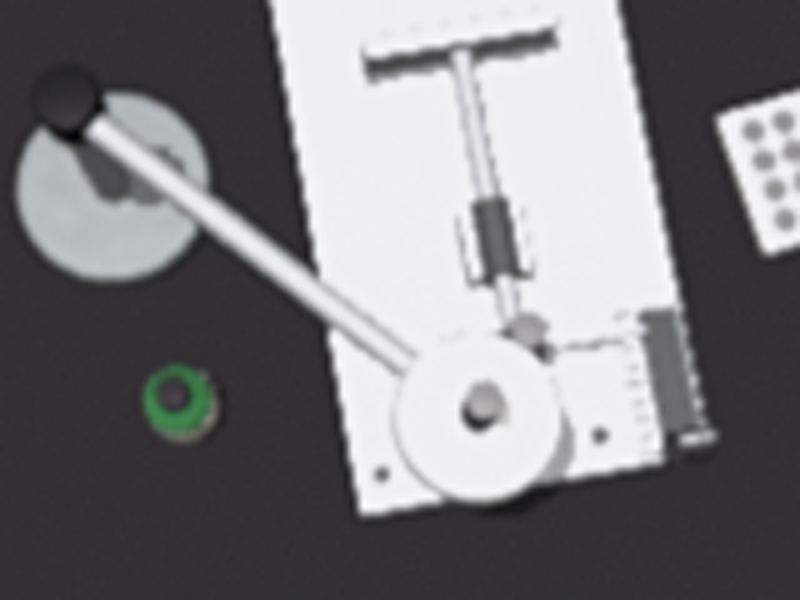

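Scene crop (5x): knob top (352,45), hub top (765,384), handle top (260,333), blade top edge (98,347). Top crop: knob top (486,400), hub (67,95), handle top (527,330), blade top (698,437), bed near corners (360,516) and (664,462).

```bash
cat >> h.py <<'E'
S=lambda x,y:("scene",180+(x+.5)/5-.5,132+(y+.5)/5-.5)
T=lambda x,y:("top",170+(x+.5)/5-.5,120+(y+.5)/5-.5)
V=lambda x,y:("top",(x+.5)/1.5625-.5,(y+.5)/1.5625-.5)
E
python3 - <<'E'
from h import *
np.set_printoptions(precision=4,suppress=True)
for n,s,t in [("knob",(352,45),(486,400)),("hub",(765,384),(67,95)),("handle",(260,333),(527,330)),("blade",(98,347),(698,437))]:
    P,e=tri([S(*s),T(*t)]); print(n,P,*e)
for n,s,t,z in [("knob",(352,45),(486,400),.247),("hub",(765,384),(67,95),.198),("handle",(260,333),(527,330),.122),("blade",(98,347),(698,437),.062)]:
    print(n,atz(*S(*s),z),atz(*T(*t),z))
C=[atz(*V(*p),.012) for p in [(347,160),(449,144)]]+[atz(*T(*p),.012) for p in[(664,462),(360,516)]]
C=np.array(C);print(C)
for a,b in((0,3),(1,2),(1,0),(2,3)):
    d=C[b]-C[a];print(np.linalg.norm(d),np.degrees(np.arctan2(d[1],d[0])))
c=C.mean(0); a=C[0]+C[1]-C[2]-C[3]; th=np.arctan2(a[1],a[0]); print("th",np.degrees(th)); ex=np.array([np.cos(th),np.sin(th),0]);ey=np.array([-ex[1],ex[0],0])
o=c-.02*ex;print("origin",o,"handle home",o-.09*ex,"in clamp:")
for n,q in (("handle",[S(260,333),T(527,330)]),("blade",[S(98,347),T(698,437)])):
    P=tri(q)[0]-o; print(n,P@ex,P@ey)
# rod dir: tip plate & handle/tube
for p in((458,60),(488,200),(498,278)): P=atz(*T(*p),.05)-o; print(P@ex,P@ey)
print("bottle",atz(*V(321,312),.07),"plate",atz(*V(529,236),.014),"mouse",atz(*V(549,319),.02))
E
```

```text
knob [ 0.5525 -0.0538  0.2486] [-0.3 -0. ] [-0.3  0. ]
hub [0.7065 0.1411 0.2037] [-0.6  0. ] [-0.5  0. ]
handle [ 0.6051 -0.0839  0.1233] [0. 0.] [ 0. -0.]
blade [ 0.5561 -0.1785  0.0661] [-0.1 -0. ] [-0.1  0. ]
knob [ 0.5497 -0.0537  0.247 ] [ 0.5528 -0.0546  0.247 ]
hub [0.6984 0.1426 0.198 ] [0.7082 0.1408 0.198 ]
handle [ 0.6034 -0.0844  0.122 ] [ 0.6053 -0.0839  0.122 ]
blade [ 0.5508 -0.1799  0.062 ] [ 0.5566 -0.1796  0.062 ]
[[ 0.8748  0.0584  0.012 ]
 [ 0.9064 -0.1356  0.012 ]
 [ 0.5483 -0.1685  0.012 ]
 [ 0.5196  0.0023  0.012 ]]
0.3595433580467214 -171.02620196178353
0.3595659778373677 -174.75184927089762
0.19654226342141345 99.26210861486557
0.1731841416703679 99.54492070826065
th 7.110915767351456
origin [ 0.6924 -0.0633  0.012 ] handle home [ 0.6031 -0.0745  0.012 ] in clamp:
handle -0.08918807911235827 -0.009614674242577545
blade -0.14955572659429048 -0.09745708029750558
0.07996193355738186 -0.0010411309227902048
-0.002339677430831001 -0.006329402332565528
-0.0467571598305804 -0.005538290840835564
bottle [0.578  0.0984 0.07  ] plate [ 0.7243 -0.2786  0.014 ] mouse [ 0.569  -0.3049  0.02  ]
```

Clamp yaw is about 9.1°, origin about (0.693, -0.070), handle (0.6045, -0.084), blade about 62 mm beyond home. The lamp swing starts at bearing -128° about the hub (0.706, 0.141). I'll approach the knob from above.

Call:
{"api": "step_arm", "payload": {"plan": [[[1, 0.1, 0.168, 0.02, 0, 0, 0], [1, 0.1, 0.168, 0.02, 0, 0, 0], [1, 0.1, 0.168, 0.02, 0, 0, 0], [1, 0.1, 0.168, 0.02, 0, 0, 0], [1, 0.1, 0.168, 0.02, 0, 0, 0], [1, 0.1, 0.168, 0.02, 0, 0, 0], [1, 0.1, 0.168, 0.02, 0, 0, 0], [1, 0.1, 0.168, 0.02, 0, 0, 0], [1, 0.1, 0.168, 0.02, 0, 0, 0], [1, 0.1, 0.168, 0.02, 0, 0, 0]]], "squeeze": 30}}

```text
t: 1.35
position: [0.4671, -0.1914, 0.2953]
tcp_rot: [0.986, 0.169, -0.0, -0.0]
wrist_force: [1.4, -0.3, 0.0]
width: 0.0852
gripper_force: 0.0
```

Call:
{"api": "step_arm", "payload": {"plan": [[[1, 0.0855, 0.1375, 0, 0, 0, 0], [1, 0.0855, 0.1375, 0, 0, 0, 0], [1, 0.0855, 0.1375, 0, 0, 0, 0], [1, 0.0855, 0.1375, 0, 0, 0, 0], [1, 0, 0, 0, 0, 0, 0], [1, 0, 0, -0.098, 0, 0, 0], [1, 0, 0, -0.098, 0, 0, 0], [1, 0, 0, -0.098, 0, 0, 0], [1, 0, 0, 0, 0, 0, 0]]]}}

```text
t: 2.48
position: [0.5502, -0.0564, 0.2201]
tcp_rot: [0.986, 0.168, -0.002, -0.0]
wrist_force: [-0.4, -0.4, 0.5]
width: 0.0854
gripper_force: 0.0
```

Call:
{"api": "step_arm", "payload": {"plan": [[[-0.7, 0, 0, 0, 0, 0, 0], [-0.7, 0, 0, 0, 0, 0, 0], [-0.7, 0, 0, 0, 0, 0, 0], [-0.7, 0, 0, 0, 0, 0, 0], [-0.7, 0, 0, 0, 0, 0, 0], [-0.7, 0, 0, 0, 0, 0, 0]]]}}

```text
t: 3.22
position: [0.5525, -0.0553, 0.2224]
tcp_rot: [0.986, 0.169, 0.001, 0.0]
wrist_force: [-1.0, -0.7, 5.3]
width: 0.0173
gripper_force: 29.6
```

```bash
python3 -c "
import numpy as np
H=np.array([.706,.141]);r=.2492
a=np.radians(-128-np.r_[0:46:5,47,49,51,53,55,57,59,61,63,65,67,69,71,73,75]);P=H+r*np.c_[np.cos(a),np.sin(a)]
for d,p in zip(np.diff(P,axis=0)/.25,P[1:]):print(d.round(4),p.round(4))"
```

```text
[-0.0661  0.0565] [ 0.536  -0.0413]
[-0.061  0.062] [ 0.5208 -0.0257]
[-0.0553  0.0671] [ 0.507 -0.009]
[-0.0493  0.0717] [0.4947 0.0089]
[-0.0428  0.0757] [0.484  0.0279]
[-0.0361  0.0791] [0.4749 0.0476]
[-0.029  0.082] [0.4677 0.0681]
[-0.0218  0.0842] [0.4622 0.0892]
[-0.0144  0.0858] [0.4587 0.1106]
[-0.0036  0.0346] [0.4577 0.1193]
[-0.0024  0.0347] [0.4571 0.128 ]
[-0.0012  0.0348] [0.4568 0.1367]
[0.     0.0348] [0.4568 0.1453]
[0.0012 0.0348] [0.4571 0.154 ]
[0.0024 0.0347] [0.4577 0.1627]
[0.0036 0.0346] [0.4587 0.1714]
[0.0048 0.0345] [0.4599 0.18  ]
[0.006  0.0343] [0.4614 0.1885]
[0.0072 0.034 ] [0.4632 0.1971]
[0.0084 0.0338] [0.4653 0.2055]
[0.0096 0.0334] [0.4677 0.2139]
[0.0108 0.0331] [0.4704 0.2221]
[0.0119 0.0327] [0.4734 0.2303]
[0.013  0.0323] [0.4766 0.2384]
```

Call:
{"api": "step_arm", "payload": {"plan": [[[-0.7, -0.066, 0.0565, 0, 0, 0, 0], [-0.7, -0.061, 0.062, 0, 0, 0, 0], [-0.7, -0.055, 0.067, 0, 0, 0, 0], [-0.7, -0.049, 0.072, 0, 0, 0, 0], [-0.7, -0.043, 0.076, 0, 0, 0, 0], [-0.7, -0.036, 0.079, 0, 0, 0, 0], [-0.7, -0.029, 0.082, 0, 0, 0, 0], [-0.7, -0.022, 0.084, 0, 0, 0, 0], [-0.7, -0.0145, 0.086, 0, 0, 0, 0], [-0.7, 0, 0, 0, 0, 0, 0]]]}}

```text
t: 4.47
position: [0.4577, 0.112, 0.222]
tcp_rot: [0.985, 0.17, -0.0, -0.0]
wrist_force: [-2.3, -0.8, 5.9]
width: 0.0171
gripper_force: 30.4
```

Call:
{"api": "step_arm", "payload": {"plan": [[[-0.7, -0.0035, 0.035, 0, 0, 0, 0], [-0.7, -0.0025, 0.035, 0, 0, 0, 0], [-0.7, 0, 0, 0, 0, 0, 0]]]}}

```text
t: 4.85
position: [0.4566, 0.1276, 0.2219]
tcp_rot: [0.986, 0.169, -0.0, 0.0]
wrist_force: [-2.4, -1.4, 6.4]
width: 0.0174
gripper_force: 30.4
```

Call:
{"api": "step_arm", "payload": {"plan": [[[-0.7, -0.001, 0.035, 0, 0, 0, 0], [-0.7, 0, 0, 0, 0, 0, 0]]]}}

```text
t: 5.1
position: [0.4567, 0.1366, 0.222]
tcp_rot: [0.986, 0.169, 0.0, 0.0]
wrist_force: [-1.2, -0.0, 4.8]
width: 0.0173
gripper_force: 30.3
```

Call:
{"api": "step_arm", "payload": {"plan": [[[-0.7, 0, 0.035, 0, 0, 0, 0], [-0.7, 0, 0, 0, 0, 0, 0]]]}}

```text
t: 5.35
position: [0.4567, 0.1455, 0.2219]
tcp_rot: [0.986, 0.169, 0.0, 0.0]
wrist_force: [-1.1, 1.0, 6.0]
width: 0.0172
gripper_force: 30.3
```

Call:
{"api": "step_arm", "payload": {"plan": [[[-0.7, 0.001, 0.035, 0, 0, 0, 0], [-0.7, 0, 0, 0, 0, 0, 0]]]}}

```text
t: 5.6
position: [0.4567, 0.1496, 0.2219]
tcp_rot: [0.986, 0.168, -0.001, 0.003]
wrist_force: [-2.9, -10.2, 10.2]
width: 0.017
gripper_force: 31.3
```

Call:
{"api": "step_arm", "payload": {"plan": [[[-0.7, 0.0025, 0.035, 0, 0, 0, 0], [-0.7, 0, 0, 0, 0, 0, 0]]]}}

```text
t: 5.85
position: [0.4566, 0.1497, 0.2217]
tcp_rot: [0.986, 0.165, -0.004, 0.008]
wrist_force: [-2.6, -29.1, 16.7]
width: 0.017
gripper_force: 34.6
```

The stop is felt at y≈0.150 (29 N). I'll back off, release and rise.

Call:
{"api": "step_arm", "payload": {"plan": [[[-0.7, 0, -0.05, 0, 0, 0, 0], [1, 0, 0, 0, 0, 0, 0], [1, 0, 0, 0, 0, 0, 0], [1, 0, 0, 0, 0, 0, 0], [1, 0, 0, 0, 0, 0, 0], [1, 0, 0, 0.12, 0, 0, 0], [1, 0, 0, 0.12, 0, 0, 0], [1, 0, 0, 0.12, 0, 0, 0], [1, 0, 0, 0, 0, 0, 0]]]}}

```text
t: 6.98
position: [0.4587, 0.1516, 0.3138]
tcp_rot: [0.986, 0.169, 0.002, -0.0]
wrist_force: [-0.4, 0.3, -0.3]
width: 0.0856
gripper_force: 0.0
```

Call:
{"api": "step_arm", "payload": {"plan": [[[1, 0.0738, -0.117, 0, 0, 0, 0.166], [1, 0.0738, -0.117, 0, 0, 0, 0.166], [1, 0.0738, -0.117, 0, 0, 0, 0.166], [1, 0.0738, -0.117, 0, 0, 0, 0.166], [1, 0.0738, -0.117, 0, 0, 0, 0.166], [1, 0.0738, -0.117, 0, 0, 0, 0.166], [1, 0.0738, -0.117, 0, 0, 0, 0.166], [1, 0.0738, -0.117, 0, 0, 0, 0.166], [1, 0, 0, 0, 0, 0, 0]]]}}

```text
t: 8.1
position: [0.6053, -0.0866, 0.3098]
tcp_rot: [0.65, 0.76, -0.001, -0.001]
wrist_force: [-1.0, 0.4, -0.4]
width: 0.0854
gripper_force: 0.0
```

```bash
python3 - <<'E'
from h import *
im=cams.snapshot("scene")[:,:,::-1]; cv2.imwrite("pics/s1.png",im)
im2=cams.snapshot("top")[:,:,::-1]; cv2.imwrite("pics/t1.png",im2)
a=cv2.resize(im[100:300,130:390],(520,400));b=cv2.resize(im2[80:280,150:290],(280,400))
cv2.imwrite("pics/c1.png",np.hstack([a,b])); o=readout.get_obs();print(o["position"],o["tcp_rot"],o["joint_pos"])
E
```

```text
[ 0.60435432 -0.08265485  0.31050276] [ 6.48951032e-01  7.60828990e-01 -2.45921750e-04 -1.32148824e-03] [ 0.29062061  0.52371789 -0.32225625  1.54120546  0.1764723   1.10790438
  0.08770355]
```

View pics/c1.png

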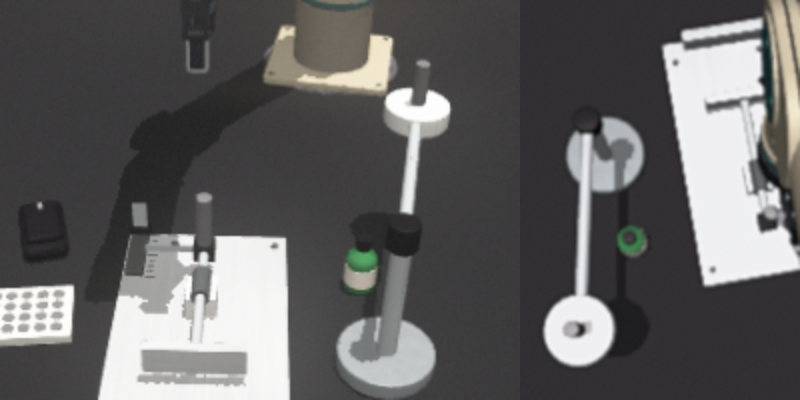

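The lamp arm now points to -x and is well clear of the handle. The bottle, mouse and plate haven't moved, and the handle top (scene crop (204,197)) is still home. I'll descend onto the handle.

Call:
{"api": "step_arm", "payload": {"plan": [[[1, 0, 0, -0.11, 0, 0, 0], [1, 0, 0, -0.11, 0, 0, 0], [1, 0, 0, -0.11, 0, 0, 0], [1, 0, 0, -0.11, 0, 0, 0], [1, 0, 0, -0.11, 0, 0, 0], [1, 0, 0, -0.11, 0, 0, 0], [1, 0, 0, -0.11, 0, 0, 0], [1, 0, 0, -0.11, 0, 0, 0], [1, 0, 0, 0, 0, 0, 0], [1, 0, 0, 0, 0, 0, 0]]]}}

```text
t: 9.45
position: [0.6055, -0.0822, 0.0928]
tcp_rot: [0.648, 0.762, 0.001, 0.0]
wrist_force: [-0.2, 0.5, 0.2]
width: 0.0856
gripper_force: 0.0
```

Call:
{"api": "step_arm", "payload": {"plan": [[[-0.7, 0, 0, 0, 0, 0, 0], [-0.7, 0, 0, 0, 0, 0, 0], [-0.7, 0, 0, 0, 0, 0, 0], [-0.7, 0, 0, 0, 0, 0, 0], [-0.7, 0, 0, 0, 0, 0, 0], [-0.7, 0, 0, 0, 0, 0, 0]]], "squeeze": 50}}

```text
t: 10.2
position: [0.6047, -0.0834, 0.0923]
tcp_rot: [0.649, 0.761, -0.0, -0.0]
wrist_force: [-2.6, -0.6, 5.8]
width: 0.0186
gripper_force: 48.7
```

Call:
{"api": "step_arm", "payload": {"plan": [[[-0.7, -0.0395, -0.0063, 0, 0, 0, 0], [-0.7, -0.0395, -0.0063, 0, 0, 0, 0], [-0.7, -0.0395, -0.0063, 0, 0, 0, 0], [-0.7, -0.0395, -0.0063, 0, 0, 0, 0], [-0.7, -0.0395, -0.0063, 0, 0, 0, 0], [-0.7, 0, 0, 0, 0, 0, 0], [-0.7, 0, 0, 0, 0, 0, 0]]]}}

```text
t: 11.08
position: [0.5593, -0.091, 0.0923]
tcp_rot: [0.648, 0.761, 0.003, 0.003]
wrist_force: [9.1, 0.0, -3.9]
width: 0.0189
gripper_force: 49.8
```

```bash
python3 - <<'E'
from h import *
im=cams.snapshot("scene")[:,:,::-1]; cv2.imwrite("pics/s2.png",im)
im2=cams.snapshot("top")[:,:,::-1]; cv2.imwrite("pics/t2.png",im2)
a=cv2.resize(im[180:255,180:260],(560,525),interpolation=cv2.INTER_CUBIC);b=cv2.resize(im2[170:245,270:304],(238,525),interpolation=cv2.INTER_CUBIC)
cv2.imwrite("pics/c2.png",np.hstack([a,b])); o=readout.get_obs();print(o["position"],o["tcp_rot"])
E
```

```text
[ 0.55940707 -0.09098588  0.09231387] [0.64835695 0.76132626 0.00275397 0.00283109]
```

View pics/c2.png

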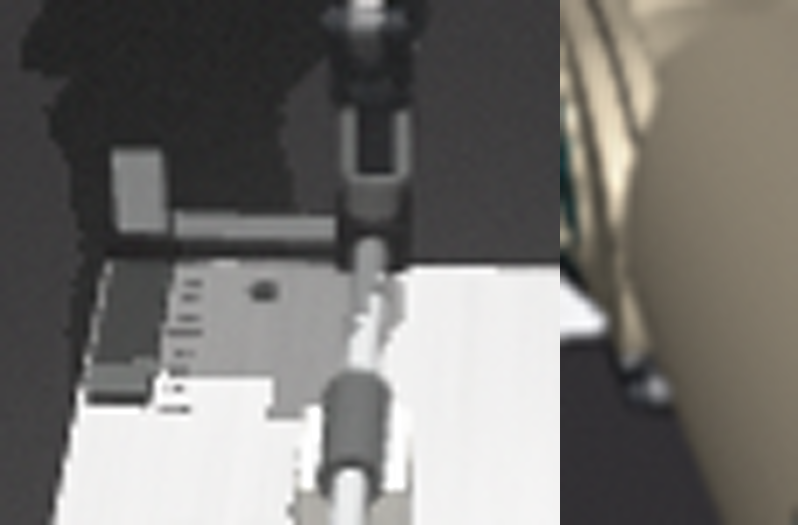

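The scene crop shows the pointer band from (175..340, 213–241) and the blade face at x 112–168 with its top at v≈148. The pointer is still slightly short of the blade. I'll get subpixel edges.

```bash
python3 - <<'E'
from h import *
np.set_printoptions(precision=2,suppress=True,linewidth=150)
g=cv2.cvtColor(cv2.imread("pics/s2.png"),cv2.COLOR_BGR2GRAY).astype(int)
print("blade cols196-204 rows198-218");print(g[198:218,195:206])
print("pointer");print(g[206:220,203:216])
th=np.radians(9.1);ex=np.array([np.cos(th),np.sin(th),0]);ey=np.array([-ex[1],ex[0],0])
hd=np.array([.6047,-.0834,0]);o=hd+.09*ex
W=lambda x,y,z:o+x*ex+y*ey+[0,0,z]
p=.046
for y in(-.071,-.05):print("ptr front top/bottom",y,[proj("scene",W(-.09-p+s,y,z)) for s,z in((-.0015,.049),(.0015,.049),(.0015,.041))])
for bx in(-.155,-.15,-.145,-.14):print(bx,[proj("scene",W(bx+s,y,.062)) for s,y in((-.0015,-.085),(.0015,-.085),(.0015,-.076),(.0015,-.094))])
E
```

```text
blade cols196-204 rows198-218
[[ 37  40  40  40  39  40  41  43  40  39  41]
 [ 40  39  40  40  39  40  39  39  42  42  44]
 [ 39  41  40  40  40  42  41  39  41  41  42]
 [ 43  85  85  84  85  85  85  83  46  41  40]
 [ 50 125 128 126 126 127 130 123  64  42  40]
 [ 48 131 131 130 129 132 130 125  69  43  42]
 [ 44 113 130 128 130 129 130 127  76  43  43]
 [ 45 110 129 130 128 129 128 124  80  42  44]
 [ 47 108 130 130 128 129 130 125  88  44  44]
 [ 44 109 132 131 129 129 132 127  90  44  46]
 [ 43  91 132 129 129 129 131 127  90  46  41]
 [ 44  86 133 130 130 131 130 127  89  44  45]
 [ 45  82 131 132 129 132 131 129 109  72 108]
 [ 41  82 131 130 130 131 130 130 113  72 130]
 [ 38  64 131 130 131 131 129 129 111  73 132]
 [ 42  42  63  65  65  63  74  76  72  65 110]
 [ 40  42  39  38  40  41  44  46  44  48  54]
 [ 36  35  38  39  36  38  39  39  40  41  36]
 [ 36  35  36  37  36  39  38  40  40  40  41]
 [ 92  71  68  60  60  60  59  60  59  50  87]]
pointer
[[ 88  44  44  44  44  46  45  47  45  45  47  43  45]
 [ 90  44  46  43  44  44  45  45  46  47  46  44  44]
 [ 90  46  
[... 586 characters left out ...]
55 154]
 [ 74  81 156 156 157 155 160 157 156 158 158 159 157]]
ptr front top/bottom -0.071 [array([204.76, 210.44]), array([204.63, 211.17]), array([204.77, 213.74])]
ptr front top/bottom -0.05 [array([213.22, 210.72]), array([213.1 , 211.45]), array([213.21, 214.02])]
-0.155 [array([199.81, 201.49]), array([199.67, 202.2 ]), array([203.27, 202.32]), array([196.07, 202.09])]
-0.15 [array([199.57, 202.68]), array([199.42, 203.39]), array([203.03, 203.51]), array([195.81, 203.27])]
-0.145 [array([199.32, 203.87]), array([199.17, 204.59]), array([202.8 , 204.71]), array([195.55, 204.47])]
-0.14 [array([199.07, 205.07]), array([198.92, 205.8 ]), array([202.56, 205.91]), array([195.29, 205.68])]
```

The gap is about 19–20 mm along the rod.

Call:
{"api": "step_arm", "payload": {"plan": [[[-0.7, -0.0265, -0.0042, 0, 0, 0, 0], [-0.7, -0.0265, -0.0042, 0, 0, 0, 0], [-0.7, -0.0265, -0.0042, 0, 0, 0, 0], [-0.7, 0, 0, 0, 0, 0, 0], [-0.7, 0, 0, 0, 0, 0, 0]]]}}

```text
t: 11.8
position: [0.5405, -0.0942, 0.0923]
tcp_rot: [0.648, 0.761, 0.003, 0.004]
wrist_force: [10.4, -0.9, -5.6]
width: 0.0185
gripper_force: 49.9
```

```bash
python3 - <<'E'
from h import *
np.set_printoptions(precision=2,suppress=True,linewidth=150)
im=cams.snapshot("scene")[:,:,::-1]; cv2.imwrite("pics/s3.png",im)
im2=cams.snapshot("top")[:,:,::-1]; cv2.imwrite("pics/t3.png",im2)
a=cv2.resize(im[190:225,185:240],(550,350),interpolation=cv2.INTER_CUBIC);b=cv2.resize(im2[185:220,275:300],(250,350),interpolation=cv2.INTER_CUBIC)
cv2.imwrite("pics/c3.png",np.hstack([a,b])); o=readout.get_obs();P=o["position"];print(P,o["tcp_rot"])
g=cv2.cvtColor(im,cv2.COLOR_BGR2GRAY).astype(int)
print(g[199:218,195:217])
th=np.radians(9.1);ex=np.array([np.cos(th),np.sin(th),0]);ey=np.array([-ex[1],ex[0],0])
hd=np.array([.6047,-.0834,0]);O=hd+.09*ex
W=lambda x,y,z:O+x*ex+y*ey+[0,0,z]
p=(hd-P)@ex;print("p",p)
for y in(-.071,-.05):print(y,[proj("scene",W(-.09-p+s,y,z)) for s,z in((-.0015,.049),(.0015,.041))])
print("blade top if in line",proj("scene",W(-.0915-p,-.085,.062)))
E
```

```text
[ 0.54 -0.09  0.09] [0.65 0.76 0.   0.  ]
[[ 41  40  44  43  40  40  39  43  43  43  42  41  44  43  43  43  41  45  44  40  43  45]
 [ 41  41  42  44  42  42  42  41  43  41  43  40  42  43  43  44  40  43  43  44  44  46]
 [ 44  85  87  85  86  86  85  82  48  41  43  42  43  43  43  46  44  42  43  44  43  44]
 [ 49 124 128 125 126 127 128 122  66  42  41  39  41  44  44  42  43  43  42  43  42  43]
 [ 45 131 130 130 129 129 131 123  67  41  44  41  43  42  44  46  44  45  44  45  45  45]
 [ 47 114 129 128 128 129 129 124  78  43  44  42  45  43  45  44  45  41  44  44  47  46]
 [ 45 109 130 128 128 130 129 125  80  42  47  64  64  65  62  43  43  45  46  47  47  46]
 [ 48 108 131 131 128 131 128 126  88  50  90 128 128 128 129 128 130 130 130 130 130 130]
 [ 46 109 132 129 130 131 129 127  89  51  92 132 131 133 132 132 133 132 132 134 134 133]
 [ 45  89 133 130 129 129 127 126  90  48  92 131 130 130 129 131 130 129 130 131 130 129]
 [ 43  87 132 130 130 130 131 127  90  46  57  72  70  73  81  82  83  82  83  83  83  82]
 [ 47  82 132 129 129 131 130 129 107  45  46  44  45  47  48  51  51  54  52  50  52  53]
 [ 40  83 132 129 130 130 128 128 113  46  45  46  44  44  48  47  46  48  48  48  48  48]
 [ 39  66 134 131 129 129 131 130 112  40  41  47  45  46  48  48  45  47  47  49  49  46]
 [ 42  43  63  62  65  66  77  76  70  39  37  45  47  47  47  49  49  49  45  47  48  48]
 [ 40  44  39  42  41  42  47  46  45  44  40  47  47  48  47  48  47  48  49  50  48  47]
 [ 37  38  40  38  38  39  40  39  38  39  39  46  46  48  48  48  49  47  49  51  48  49]
 [ 34  38  36  38  40  38  39  38  39  40  42  48  49  50  50  49  49  50  49  49  50  51]
 [ 92  71  70  60  60  59  61  60  60  51  88  88  93 108 112 140 163 160 154 120 119 117]]
p 0.06500283227782289
-0.071 [array([205.62, 205.86]), array([205.62, 209.13])]
-0.05 [array([213.96, 206.13]), array([213.95, 209.4 ])]
blade top if in line [199.81 201.49]
```

View pics/c3.png

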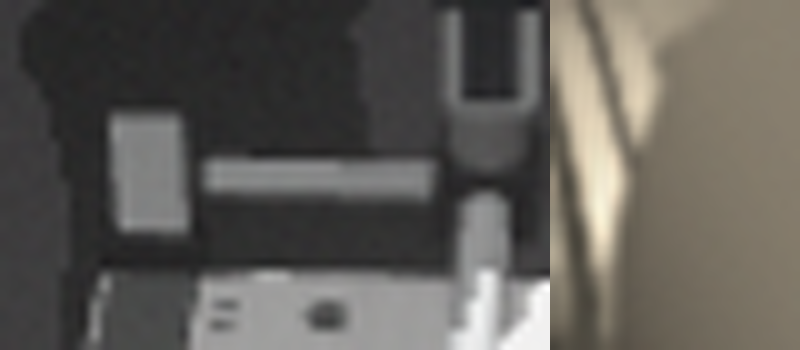

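The pointer and blade look in line to about 1 mm in the scene view. I'll cross-check against the first top picture.

```bash
python3 - <<'E'
from h import *
np.set_printoptions(precision=2,suppress=True,linewidth=150)
g=cv2.cvtColor(cv2.imread("pics/top0.png"),cv2.COLOR_BGR2GRAY).astype(int)
print(g[202:213,302:316]); print(g[184:194,280:300])
th=np.radians(9.1);ex=np.array([np.cos(th),np.sin(th),0]);ey=np.array([-ex[1],ex[0],0])
O=np.array([.6047,-.0834,0])+.09*ex
W=lambda x,y,z:O+x*ex+y*ey+[0,0,z]
for bx in(-.155,-.15):print(bx,[proj("top",W(bx+s,y,z)) for s,y,z in((.0015,-.085,.062),(-.0015,-.085,.062),(-.0015,-.085,.03),(.0015,-.076,.062),(.0015,-.094,.062))])
print("ptr",[proj("top",W(-.09+s,y,z)) for s,y,z in((.0015,-.071,.049),(-.0015,-.071,.049),(-.0015,-.071,.041),(.0015,-.05,.049),(-.0015,-.05,.041))])
E
```

```text
[[108 105 108 109 109 107 115 130  96  56  45  48  48  50]
 [118 107 108 108 108 107 113 128 116  76  49  47  49  49]
 [128 109 108 109 108 104 106 127 138  96  52  46  46  48]
 [139 104 103 104  98  83  85 105 121 102  77  57  47  49]
 [151  84  75  83 101 114 126 137 144 154 133  86  52  48]
 [156  68  51  86 151 191 202 187 168 167 139  86  52  48]
 [160  66  51  84 142 169 171 153 130 120  97  65  49  48]
 [154  70  56  67  91  96  93  82  72  65  54  47  48  48]
 [136  75  58  57  58  54  50  52  51  46  43  46  49  48]
 [147  82  59  57  50  42  39  42  41  39  43  48  48  49]
 [118  64  48  52  48  43  42  41  43  43  48  49  49  49]]
[[233 240 240 239 239 240 239 239 239 240 240 239 233 227 234 240 239 196 145 115]
 [231 240 240 240 240 240 240 240 240 240 241 240 240 239 240 239 237 228 200 145]
 [238 241 241 240 240 241 241 241 241 239 237 238 238 236 235 229 222 216 186 136]
 [239 242 242 239 238 238 239 238 235 224 214 218 219 212 219 229 228 203 145 107]
 [210 234 236 225 210 207 216 207 189 176 179 191 192 186 201 227 237 228 160 110]
 [161 207 215 195 181 181 190 182 171 178 213 225 226 224 220 218 227 234 186 127]
 [153 192 221 224 223 224 226 225 224 227 237 240 240 237 229 226 232 239 211 143]
 [168 218 237 240 240 240 240 240 240 240 241 241 241 239 236 237 240 242 233 158]
 [188 231 241 241 241 240 240 240 240 240 240 240 240 240 239 238 234 232 234 165]
 [228 238 241 240 240 240 239 239 239 239 239 239 240 240 238 228 213 218 232 176]]
-0.155 [array([308.4 , 207.45]), array([308.61, 208.54]), array([306.7 , 209.82]), array([305.11, 208.  ]), array([311.68, 206.89])]
-0.15 [array([308.03, 205.62]), array([308.25, 206.71]), array([306.35, 208.04]), array([304.75, 206.17]), array([311.31, 205.06])]
ptr [array([297.99, 185.56]), array([298.2 , 186.62]), array([297.8, 187.1]), array([290.49, 186.8 ]), array([290.35, 188.34])]
```

The blade's mid-height and the pointer's mid-height match in the scene view (65 mm ± 1). The top view suggests a few mm less, so I'll ease back 1 mm and settle.

Call:
{"api": "step_arm", "payload": {"plan": [[[-0.7, 0.004, 0.0006, 0, 0, 0, 0], [-0.7, 0, 0, 0, 0, 0, 0], [-0.7, 0, 0, 0, 0, 0, 0], [-0.7, 0, 0, 0, 0, 0, 0], [-0.7, 0, 0, 0, 0, 0, 0], [-0.7, 0, 0, 0, 0, 0, 0], [-0.7, 0, 0, 0, 0, 0, 0], [-0.7, 0, 0, 0, 0, 0, 0]]]}}

```text
t: 12.9
position: [0.5417, -0.0939, 0.0923]
tcp_rot: [0.648, 0.761, 0.004, 0.004]
wrist_force: [11.0, -0.1, -5.8]
width: 0.0186
gripper_force: 50.0
```

```bash
python3 - <<'E'
from h import *
im=cams.snapshot("scene")[:,:,::-1]
g=cv2.cvtColor(im,cv2.COLOR_BGR2GRAY).astype(int)
print(g[199:214,[199,206,208,212]].T); o=readout.get_obs();print(o["position"],o["gripper_force"],o["joint_vel"].round(4))
a=cv2.resize(im[120:270,170:400],(690,450));cv2.imwrite("pics/c4.png",a)
E
```

```text
[[ 40  41  85 126 130 130 129 128 129 130 129 129 130 130  64]
 [ 43  43  44  41  42  42  43 130 133 129  82  51  46  44  46]
 [ 43  43  42  43  43  44  45 127 133 132  96  56  46  48  46]
 [ 43  45  45  44  46  47  46 111 128 131  95  56  47  49  48]]
[ 0.54174054 -0.09398028  0.09232001] 50.036845207214355 [-0.0019  0.0014  0.0004 -0.0004 -0.0006  0.0013  0.0006]
```

View pics/c4.png

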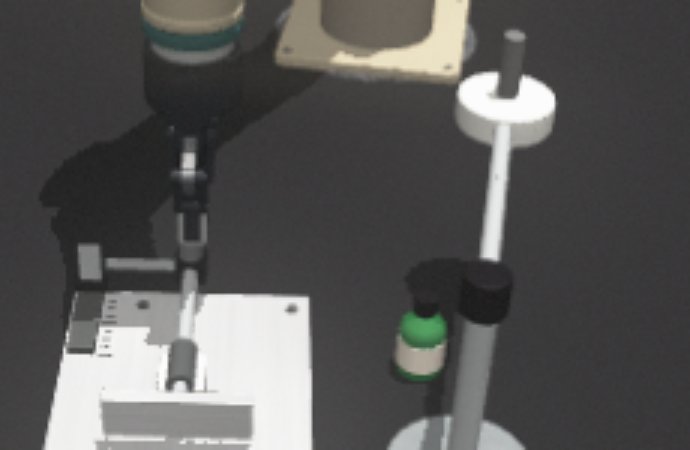

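The picture shows the pointer (105–175, 265) level with the blade's middle (90, 262), and the lamp clear. The rod is held steady at 50 N, so I'm handing in.

```bash
python3 -c "
from cell import ticket
print(ticket.job_done())"
```

```text
the job is handed in; nothing more can be done
None
```

I swung the lamp arm to its stop, pulled the draw rod out about 64 mm until the pointer lined up with the index blade, and handed the job in with the rod still held steady at 50 N; the scene camera puts the alignment within about 1 mm, a rougher top-view reading about 2–3 mm out, and the system gave no verdict.

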